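Pack the brush away and shut the box

ROBOT

A 7-joint arm with a two-finger parallel gripper is mounted at the origin on a cart in front of the work surface, level with it; the furniture and walls round the work are solid. World frame = base frame: x ahead of the robot, y to its left, z up, the work surface at z = 0. Lengths are in m, angles in rad, forces in N, time in s.
With the tool pointing down it reaches from about 0.425 to 0.875 m from the base axis. Payload 4.7 kg.
Tool frame: the origin (TCP) lies between the finger pads; the fingertips stand manip.tcp_to_tips ahead of it and the grasp point (between the pads) lies 2 mm behind it (manip.tcp_to_tips is the distance from the TCP to the fingertips, in m); y points along the fingers, z is the direction in which the jaws open and shut, and the axes are right-handed (so a half turn about y gives the same grasp; the last joint's range is limited). The gripper opens to 87 mm and grips with 3 to 60 N. Pads are 19 mm wide; open, the fingers measure 117 mm over their backs; the gripper's body (75 mm by 190 mm) begins 51 mm behind the grasp point.
Start: joints at [1.237, 0.321, -0.07, 1.45, 0.023, 1.371, -0.057], TCP at [0.222, -0.611, 0.24] pointing down, gripper open.
Joint ranges: [-2.86, 2.86], [-0.3, 2.09], [-1.38, 1.24], [0.06, 2.45], [-1.56, 4.7], [0.09, 2.05], [-2.69, 2.69]. Speed limits (rad/s): [2.57, 2.57, 3.14, 3.14, 3.14, 3.14, 3.14].

INTERFACE

Orientations are given as a 3x3 rotation matrix whose columns are the frame's x, y, z axes.
In Python, from cell import status, read_camera, camera_params, manip gives the robot as it stands.
- The arm moves only by the tool carry_out, never from a script. Its argument "commands" is a list of rows, each an object with "xyz": the shift along the tool's x, y, z in units of 30 mm (1.0 is 30 mm), a list of three; "spin": the turn about the tool's y in units of 5 degrees (1.0 is 5 degrees); "jaw": the gripper command: -1 is shut, 1 is fully open, values between are in proportion. In form: [{"xyz": [dx, dy, dz], "spin": spin, "jaw": jaw}, ...]. A call has exactly 10 rows; each row shifts and turns the pose as measured when the row begins, along the tool's axes as they then stand; what a row does not reach is not made up. A row lasts 1/8 s, in which the tool goes at most 62.5 mm and 10.7 degrees, less where a joint would pass 70% of its speed; a pose out of reach is approached as far as the arm can. A call with a number of a shift or a turn outside -1 to 1 is refused whole. A call with a gripper value outside its range is refused whole. The fingers move at their own pace and stop on an object; "newtons" is the grip in N (left out, the last holds). Time passes only in rows, so rows that do not move let the fingers close, or fill a call up. It gives the time, the measured TCP pose, the force and the opening at its end, in the units of the state.
- status.get_state(): the state, without advancing time (a new reading comes with each control period).
- read_camera(name): name is "scene" or "top" or "wrist"; returns (picture, depth): 400x640x3 uint8, red, green, blue; 400x640 float32, m along the optical axis (not along the pixel's ray), 0 where there is no reading.
- camera_params(name): a dict with "fovy" (degrees; the focal length in pixels is half the picture's height over the tangent of half this angle, whatever the lens; pixels are square), "cx", "cy" (the principal point, pixels), "rvec" (rotation vector, rad) and "tvec" (3), from world to camera coordinates, as OpenCV has them. Camera axes: x right, y down, z forward; pixel columns grow to the right and rows downward; lengths in m; the calibration is good to about 2 mm. The wrist camera is an equidistant fisheye: a pixel r from the principal point sees the ray r / f radians off the axis. A picture is of the moment at which its call begins: read the wrist's pose just before it. camera_params takes no time and is no camera call; for the wrist camera it gives the pose at the moment of the call.
- manip.job_done(): hands the job in, once; it reports no verdict.
The state is a dict: "time": time; "q": joint angles; "qd": joint speeds; "effort": joint torques, N m; "tcp_pos": TCP position; "tool_rot": TCP orientation; "contact_force": force on the tool from outside, world axes, zero at the start; "moment": the same for the moment, N m; "width": finger opening in m.
Only numpy, scipy, OpenCV 4.12 (cv2) and the standard library are available. Lean on these libraries where they do the work, as an engineer would, in place of code of your own. Each camera call takes 0.05 s, during which the arm holds its last target.

TASK

Put the paint brush away in the open wooden box, lying flat inside, and let go of it. Then lower the hinged lid until it is fully shut - bring it down gently and do not let it fall or slam - and only after that turn the wooden turn-button in front of the box a full quarter turn, either way, so that it points squarely across the lid's edge and keeps it shut. Leave the spray can and the loose can cap where they are.

Things in the scene. Friction and masses are not known exactly. Their poses are not given: they have to be found in the camera images.
- case: Flat bare plywood box, fixed, 243 (x) x 327 (y) x 55 mm. Origin: centre of its underside; +x to the hinged back, -x to the front. Walls 12 mm thick: sides 46 mm high, front 37 mm. Inside 218 (x) x 302 (y) mm, floor 11 mm above the underside, 27 mm from floor to shut lid. Its lid (227 x 300 x 8 mm, 0.2 kg) starts open, leaning back past upright.
- case_lid (a joint): Lid hinge, rad: 0 = shut, flush with the side walls; 1.57 = upright; 1.79 = fully open, at its stop. The axis runs along the box's y through point hinge_mid. It moves freely: short of upright the lid falls shut unless held.
- hinge_mid (a point): Middle of the lid's hinge axis: 104 mm from the box's centre towards the back, 42 mm above its underside.
- pull_bar (a point): Middle of the steel pull on the lid's free edge: round bar 10 mm thick, 70 mm long, parallel to the hinge axis, 258 mm from it, in the lid's plane; a leg at each end joins it to the lid; 29 mm free between bar and lid edge, so a finger fits in. Can be pinched from above at any lid angle, turning between the fingers. Lid shut: 42 mm above the bench, in front of the box. Axes: the lid's.
- button_top (a point): Centre of the top face of the wooden turn-button, on its upright pivot: bar 58 mm long (its y), 14 mm wide (its x), 22 mm high, underside 48 mm and top 70 mm above the bench. It sits on a fixed block 24 x 26 x 47 mm against the box's front; pivot at x -133, y -88 mm in the box's frame. Its underside clears the shut lid.
- button (a joint): Turn-button angle, rad, anticlockwise seen from above: 0 = bar parallel to the box's front edge (clear of the lid); +1.57 or -1.57 = bar at a right angle to the edge, one end reaching 16 mm over the shut lid. Stops at +-1.62; a light friction keeps it where it is left.
- brush: Flat paint brush with a bare wooden handle and dark bristles, loose, 204 x 30 x 12 mm, 45 g, lying flat. Origin: centre of its underside. x runs along it, bristles at +x (33 to 102 mm, 30 mm wide, 12 mm thick), ferrule and shoulder -12 to 33 mm (28 mm wide, 10 mm thick), handle tapering to -102 mm (at most 18 mm wide).
- spray_can: Bystander: olive and red aerosol paint can, upright, 67 mm across, 190 mm tall. Origin: centre of its underside.
- cap: Bystander: loose whitish plastic spray-can cap, 60 mm across, 29 mm high. Origin: centre of its underside.
Things that resemble listed ones, but are neither listed nor needed, are in the scene too. Leave any blue look-alike of the brush alone.

How it is judged:
By the outcome, as a careful person would: the job done as asked, in the order asked, and still so for the second after the job is handed in, with the robot touching nothing.
It also fails if it takes over 66 s, if anything falls off the work surface, if the arm or the gripper's body presses on something with over 40 N, if the wrist force passes 120 N, or if a joint passes its speed limit or range.

## Working session

There is one attempt and no reset: what is moved stays moved. The work goes in short steps, Python scripts to look and compute and a tool call to move; the robot and the scene stay as the last step left them, time stands still between calls to the robot, and variables do not carry over. Pictures are saved under pics/ and viewed, and the job is handed in when it is done.

Besides the shell and the picture viewer there is one more tool, called after "Request:" as name([rows], argument=value, ...), one row to a line, values as JSON. carry_out: Moves the arm, as the interface text tells. Shifts and turns lie within -1 to 1; 1 stands for 30 mm of shift or 5 degrees of turn. Its arguments: {"type":"object","properties":{"commands":{"type":"array","items":{"type":"object","properties":{"xyz":{"type":"array","items":{"type":"number","minimum":-1,"maximum":1}},"spin":{"type":"number","minimum":-1,"maximum":1},"jaw":{"type":"number"}}}},"newtons":{"type":"number"}},"required":["commands"]}

```bash
ls; mkdir -p pics; python3 - <<'E'
from cell import status, read_camera, camera_params, manip
import cv2,numpy as np
s=status.get_state()
for k in s: print(k,np.round(s[k],3).tolist())
print(manip.tcp_to_tips)
for n in ["scene","top","wrist"]:
    p=camera_params(n); print(n,p)
    im,d=read_camera(n); cv2.imwrite(f"pics/{n}0.png",im[:,:,::-1]); np.savez(f"{n}0.npz",im=im,d=d,**p)
E
```

```text
pics
time 0.0
q [1.237, 0.322, -0.07, 1.452, 0.023, 1.371, -0.057]
qd [0.001, 0.001, 0.0, -0.0, 0.001, -0.0, -0.001]
effort [0.0, -49.13, -0.404, -31.253, -0.064, 0.044, 0.0]
tcp_pos [0.221, -0.611, 0.238]
tool_rot [[-0.94, -0.001, 0.341], [-0.341, 0.002, -0.94], [0.0, -1.0, -0.002]]
contact_force [0.192, 0.795, -0.248]
moment [0.029, -0.002, -0.025]
width 0.087
0.017
scene {'fovy': 42.18623553288873, 'cx': 326.4932556073481, 'cy': 197.04461469936643, 'rvec': array([ 0.97076713, -2.10462396,  1.37147634]), 'tvec': array([0.25864307, 0.26373468, 0.95581324])}
top {'fovy': 48.851157929785515, 'cx': 314.29248416652945, 'cy': 187.83943001374774, 'rvec': array([ 2.12627965, -2.10019567,  0.196345  ]), 'tvec': array([-0.1445634 ,  0.54884604,  1.02141758])}
wrist {'fovy': 65.70646984690485, 'cx': 319.9222182224332, 'cy': 192.58655688477552, 'rvec': array([-2.38393813,  1.67135436,  0.23045663]), 'tvec': array([-0.64869355, -0.0321159 ,  0.39113903])}
```

View pics/scene0.png

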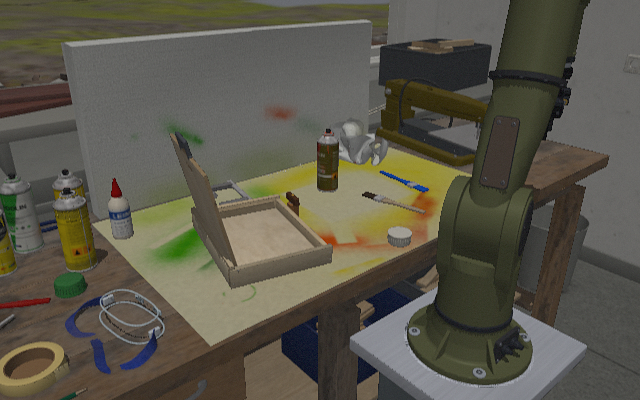

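View pics/top0.png

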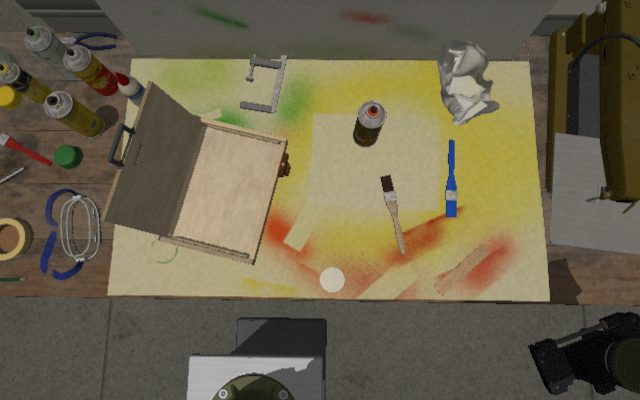

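View pics/wrist0.png

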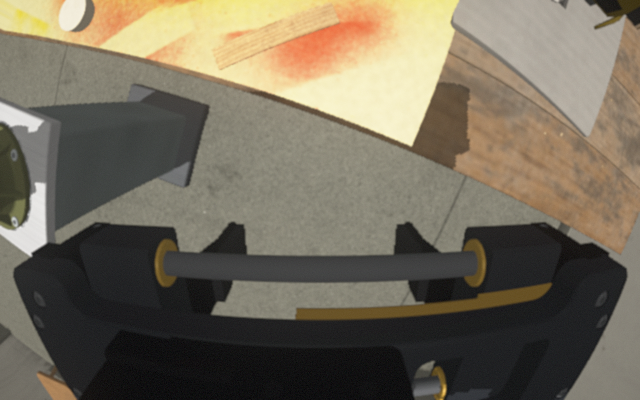

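The scene shows the brush candidates: bare handle with dark bristles at top-view (393,215), a blue one at (451,180), and a red one at (25,150). The first fits the description. Next I'll confirm it with a crop and measure.

```bash
cat > h.py <<'E'
import numpy as np,cv2
from cell import status, read_camera, camera_params, manip
def K(p):
    f=200/np.tan(np.radians(p['fovy'])/2); return f,np.array([[f,0,p['cx']],[0,f,p['cy']],[0,0,1]])
def ray(p,uv,fish=False):
    f,_=K(p); uv=np.atleast_2d(np.asarray(uv,float)); x=(uv-[float(p['cx']),float(p['cy'])])/f
    if fish:
        r=np.linalg.norm(x,axis=1,keepdims=True); v=np.hstack([x/np.maximum(r,1e-9)*np.sin(r),np.cos(r)])
    else: v=np.hstack([x,np.ones((len(x),1))])
    R=cv2.Rodrigues(np.asarray(p['rvec']))[0]; return -R.T@p['tvec'], v@R
def onz(p,uv,z,fish=False):
    c,d=ray(p,uv,fish); return c+d*((z-c[2])/d[:,2])[:,None]
def proj(p,X,fish=False):
    R=cv2.Rodrigues(np.asarray(p['rvec']))[0]; c=np.atleast_2d(X)@R.T+p['tvec']; f,_=K(p)
    if fish:
        r=np.linalg.norm(c[:,:2],axis=1,keepdims=True); x=c[:,:2]/r*np.arctan2(r,c[:,2:])
    else: x=c[:,:2]/c[:,2:]
    return x*f+[float(p['cx']),float(p['cy'])]
def cloud(p,d):
    v,u=np.mgrid[0:400,0:640]; c,r=ray(p,np.c_[u.ravel(),v.ravel()]); return (c+r*d.ravel()[:,None]).reshape(400,640,3)
def crop(im,u0,v0,u1,v1,k,name):
    c=cv2.resize(im[v0:v1,u0:u1],None,fx=k,fy=k,interpolation=cv2.INTER_CUBIC); cv2.imwrite(name,c[:,:,::-1])
E
python3 - <<'E'
from h import *
T=dict(np.load('top0.npz')); im=T['im']
crop(im,100,70,300,270,3,'pics/box.png'); crop(im,340,130,480,270,4,'pics/brush.png')
P=cloud(T,T['d'])
for u,v in [(340,150),(500,130),(240,180),(388,184),(394,215),(403,250),(332,280),(372,110),(285,165),(270,200),(280,145),(255,260),(123,145)]: print(u,v,np.round(P[v,u],3))
E
```

```text
340 150 [ 0.662 -0.203  0.001]
500 130 [ 0.721 -0.621  0.002]
240 180 [0.578 0.053 0.01 ]
388 184 [ 0.341 -0.151  1.107]
394 215 [ 0.492 -0.338  0.01 ]
403 250 [ 0.405 -0.358  0.01 ]
332 280 [ 0.331 -0.183  0.033]
372 110 [ 0.699 -0.264  0.19 ]
285 165 [ 0.603 -0.066  0.071]
270 200 [ 0.522 -0.028  0.035]
280 145 [ 0.663 -0.049  0.038]
255 260 [0.376 0.007 0.005]
123 145 [0.67  0.366 0.002]
```

View pics/box.png

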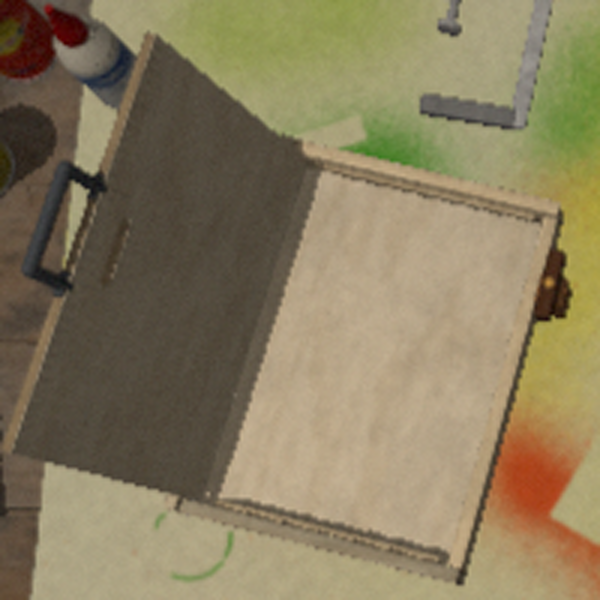

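View pics/brush.png

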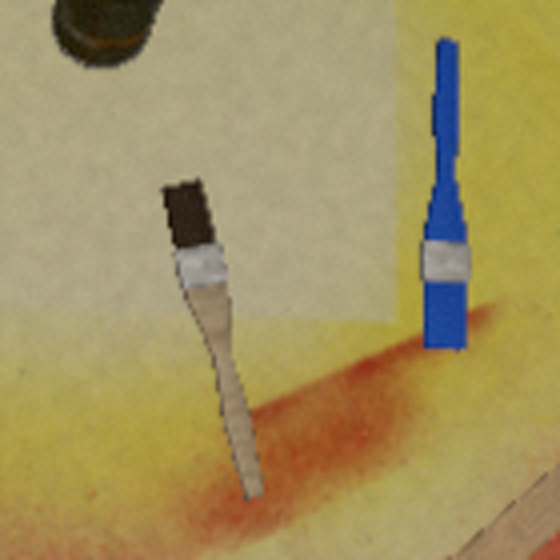

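The crops confirm it: the target brush has its bristle end at top-view (385,176) and its handle end at (403,254). The box front edge runs from (286,140) to (254,263), with the button at (285,165) and the pull at about (117,145).

```bash
python3 - <<'E'
from h import *
T=dict(np.load('top0.npz')); im=T['im']; P=cloud(T,T['d'])
def rect(m,box,zz):
    u0,v0,u1,v1=box; k=np.zeros((400,640),bool);k[v0:v1,u0:u1]=1
    pts=P[m&k]; z=pts[:,2]; pts=pts[(z>zz[0])&(z<zz[1])]
    r=cv2.minAreaRect(pts[:,:2].astype(np.float32)); print(len(pts),np.round(r[0],4),np.round(r[1],4),round(r[2],2),'z',np.round(np.median(pts[:,2]),4)); return pts
al=np.ones((400,640),bool)
print('front wall');f=rect(al,(250,135,292,268),(.030,.042))
print('sides+');rect(al,(195,115,292,150),(.043,.052)); rect(al,(155,230,262,268),(.043,.052))
print('all walls');rect(al,(155,110,292,270),(.030,.052))
print('button');b=rect(al,(276,150,296,180),(.060,.08))
print(len(b))
print('floor');rect(al,(185,110,292,268),(.006,.015))
# brush ends
e=onz(T,[[385.5,176],[403.3,253.9]],.006); print('brush',e,np.linalg.norm(e[0]-e[1]))
print('brush depth');rect(al,(375,170,412,258),(.0045,.02))
print('lid top pts',[np.round(P[v,u],3) for u,v in [(150,85),(107,215)]])
rect(al,(105,120,140,170),(.2,.35)) 
print('can',np.round(onz(T,[[372,108]],.19),3))
S=dict(np.load('scene0.npz')); crop(S['im'],150,120,350,290,4,'pics/sbox.png')
E
```

```text
front wall
724 [ 0.5297 -0.0278] [0.3242 0.0985] 2.34 z 0.0373
sides+
451 [0.7039 0.0505] [0.0694 0.2297] 1.21 z 0.0463
476 [0.4045 0.1225] [0.2389 0.0276] 75.13 z 0.0461
all walls
2375 [0.5499 0.0776] [0.2669 0.3271] 76.65 z 0.0427
button
140 [ 0.6067 -0.0609] [0.0143 0.0583] 78.15 z 0.07
140
floor
8781 [0.5631 0.0578] [0.4105 0.271 ] 1.35 z 0.0112
brush [[ 0.59296746 -0.31904772  0.006     ]
 [ 0.39604971 -0.35937796  0.006     ]] 0.20100529664350109
brush depth
886 [ 0.4985 -0.3369] [0.092  0.2225] 89.18 z 0.0096
lid top pts [array([0.722, 0.201, 0.261]), array([0.451, 0.264, 0.257])]
999 [0.5948 0.2345] [0.027  0.1071] 78.12 z 0.2595
can [[ 0.704 -0.264  0.19 ]]
```

View pics/sbox.png

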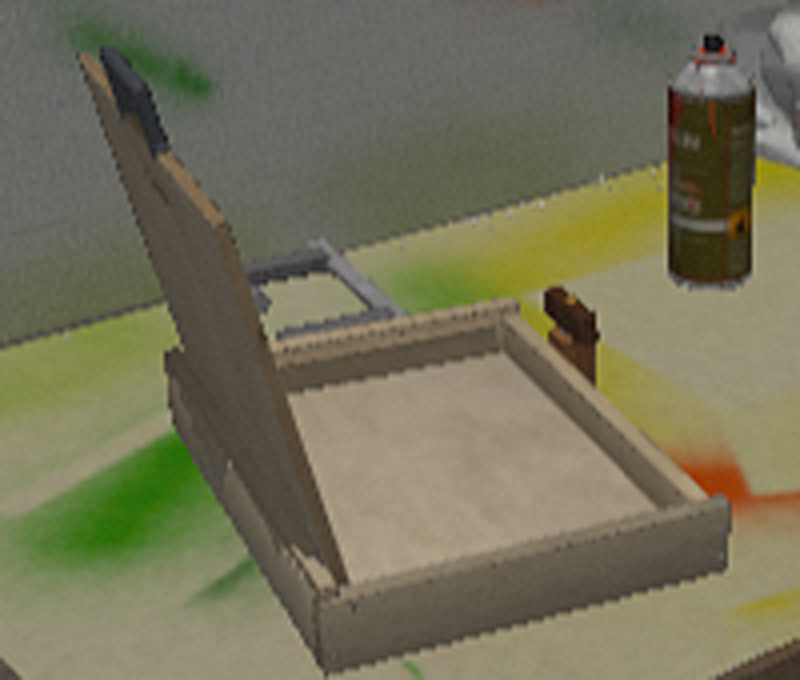

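```bash
python3 - <<'E'
from h import *
T=dict(np.load('top0.npz')); P=cloud(T,T['d'])
m=np.zeros((400,640),bool); m[135:268,250:292]=1
Q=P[m]; Q=Q[(Q[:,2]>.030)&(Q[:,2]<.042)]
# keep pts close to line
for _ in range(6):
    vx,vy,x0,y0=cv2.fitLine(Q[:,:2].astype(np.float32),cv2.DIST_HUBER,0,.01,.01).ravel()
    d=(Q[:,0]-x0)*-vy+(Q[:,1]-y0)*vx; Q=Q[abs(d)<.010]
a=np.degrees(np.arctan2(vy,vx)); t=(Q[:,0]-x0)*vx+(Q[:,1]-y0)*vy
print('front wall dir',a,'len',np.ptp(t),'mid',x0+vx*(t.max()+t.min())/2,y0+vy*(t.max()+t.min())/2, 'width',np.ptp(d))
for box in [(200,115,292,150),(155,235,258,268)]:
    m[:]=0;m[box[1]:box[3],box[0]:box[2]]=1;Q=P[m];Q=Q[(Q[:,2]>.043)&(Q[:,2]<.05)]
    for _ in range(6):
        vx,vy,x0,y0=cv2.fitLine(Q[:,:2].astype(np.float32),cv2.DIST_HUBER,0,.01,.01).ravel()
        d=(Q[:,0]-x0)*-vy+(Q[:,1]-y0)*vx; Q=Q[abs(d)<.010]
    print('side',np.degrees(np.arctan2(vy,vx)),x0,y0,len(Q),Q[:,:2].min(0),Q[:,:2].max(0))
print(np.round(onz(T,[[286.3,140],[254,263.3],[159.5,238.5]],.046),4))
th=np.radians(78.0)
for th in np.radians([77,78]):
  ex=np.array([np.cos(th),np.sin(th)]); ey=np.array([-ex[1],ex[0]])
  print('centre from button',np.array([.6067,-.0609])+.133*ex+.088*ey)
# pull bar: dark pixels
hsv=cv2.cvtColor(T['im'],cv2.COLOR_RGB2GRAY); 
m=(hsv<75); k=np.zeros_like(m);k[118:170,104:126]=1; Q=P[m&k]; Q=Q[Q[:,2]>.22]; r=cv2.minAreaRect(Q[:,:2].astype(np.float32));print('pull',r,np.median(Q,0),Q[:,2].max(),len(Q))
E
```

```text
front wall dir -13.290142 len 0.31835449087881995 mid 0.5219155257179755 -0.02218344186434712 width 0.015596153608320444
side 76.63017 0.7024897 0.045198888 398 [ 0.67157355 -0.06487775] [0.73553346 0.15607671]
side 76.561775 0.39840817 0.1210494 449 [0.36785355 0.00810711] [0.43191507 0.24145364]
[[ 0.6738 -0.0657  0.046 ]
 [ 0.3673  0.0034  0.046 ]
 [ 0.4233  0.2338  0.046 ]]
centre from button [0.55087392 0.08848691]
centre from button [0.54827527 0.08748986]
pull ((0.4541517496109009, 0.064486563205719), (0.4807913601398468, 0.07456228882074356), 53.48041915893555) [0.57342008 0.24317637 0.29546537] 1.1074012728946827 348
```

Box: centre ≈ (0.550, 0.0885), yaw ≈ 76.6° (three estimates agree within 3 mm; wall heights are 37/46 mm and the button top is 70 mm, as they should be). Brush: centre (0.4945, -0.339), yaw 11.6°, length 201 mm. Moving toward the brush.

Request:
carry_out([
  {"xyz": [-1,0.2,-0.4],"spin": 0,"jaw": 1},
  {"xyz": [-1,0.2,-0.4],"spin": 0,"jaw": 1},
  {"xyz": [-1,0.2,-0.4],"spin": 0,"jaw": 1},
  {"xyz": [-1,0.2,-0.4],"spin": 0,"jaw": 1},
  {"xyz": [-1,0.2,-0.4],"spin": 0,"jaw": 1},
  {"xyz": [-1,0.2,-0.4],"spin": 0,"jaw": 1},
  {"xyz": [-1,0.2,-0.4],"spin": 0,"jaw": 1},
  {"xyz": [-1,0.2,-0.4],"spin": 0.5,"jaw": 1},
  {"xyz": [-1,0.2,-0.4],"spin": 0.5,"jaw": 1},
  {"xyz": [-1,0.2,-0.4],"spin": 0.6,"jaw": 1},
], newtons=25)

```text
time: 1.4
tcp_pos: [0.4679, -0.3945, 0.173]
tool_rot: [[-0.981, -0.006, 0.195], [-0.195, 0.004, -0.981], [0.005, -1.0, -0.005]]
contact_force: [0.5, 0.3, -1.1]
width: 0.0869
```

```bash
cat >> h.py <<'E'
def go(x,y,z,jaw):  # print remaining tool-axis move in units, spin units (jaw dir angle of +tool z, deg)
    s=status.get_state(); R=np.array(s['tool_rot']); p=np.array(s['tcp_pos'])
    a=np.degrees(np.arctan2(R[1,2],R[0,2])); da=(jaw-a+180)%360-180
    print('t',round(float(s['time']),2),'tcp',p.round(4),'jawang',round(a,2),'w',round(float(s['width']),4),'F',np.round(s['contact_force'],1),'q7',np.round(s['q'],2))
    print('units tool xyz',(R.T@(np.array([x,y,z])-p)/.03).round(2),'spin',round(-da/5,2))
E
python3 - <<'E'
from h import *
go(.502,-.338,.08,-78.4)
p=camera_params('wrist'); im,d=read_camera('wrist'); cv2.imwrite('pics/w1.png',im[:,:,::-1]); np.savez('w1.npz',im=im,d=d,**p)
print(proj(p,[[.593,-.319,.01],[.4945,-.339,.01],[.396,-.359,.01]],True))
E
```

```text
t 1.4 tcp [ 0.4679 -0.3945  0.173 ] jawang -78.77 w 0.0869 F [ 0.5  0.3 -1.1] q7 [ 0.85  0.3  -0.23  1.62  0.07  1.24 -0.77]
units tool xyz [-1.5   3.1  -1.61] spin -0.07
[[270.89317834  46.0344251 ]
 [272.37531962 145.04554094]
 [276.58751485 237.13569806]]
```

View pics/w1.png

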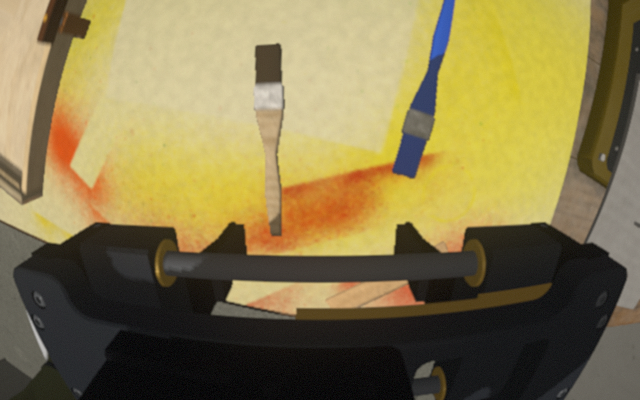

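The wrist view shows the brush (ends at (268,45) and (275,235)) within about 2 px of where I predicted, so the estimate holds.

Request:
carry_out([
  {"xyz": [-0.6,0.3,-0.7],"spin": 0,"jaw": 1},
  {"xyz": [-0.6,0.5,-0.7],"spin": 0,"jaw": 1},
  {"xyz": [-0.4,0.6,-0.3],"spin": 0,"jaw": 1},
  {"xyz": [0,0.7,0],"spin": 0,"jaw": 1},
  {"xyz": [0,0.7,0],"spin": 0,"jaw": 1},
  {"xyz": [0,0.7,0],"spin": 0,"jaw": 1},
  {"xyz": [0,0.7,0],"spin": 0,"jaw": 1},
  {"xyz": [0,0.3,0],"spin": 0,"jaw": 1},
  {"xyz": [0,0,0],"spin": 0,"jaw": 1},
  {"xyz": [0,0,0],"spin": 0,"jaw": 1},
])

```text
time: 2.7
tcp_pos: [0.5084, -0.329, 0.0288]
tool_rot: [[-0.98, -0.007, 0.199], [-0.2, 0.008, -0.98], [0.005, -1.0, -0.009]]
contact_force: [0.3, 0.1, -0.3]
width: 0.0869
```

```bash
python3 - <<'E'
from h import *
go(.502,-.338,.02,-78.4)
p=camera_params('wrist'); im,d=read_camera('wrist'); cv2.imwrite('pics/w2.png',im[:,:,::-1])
E
```

```text
t 2.7 tcp [ 0.5084 -0.329   0.0288] jawang -78.49 w 0.0869 F [ 0.3  0.1 -0.3] q7 [ 0.75  0.43 -0.26  1.76  0.13  0.97 -0.93]
units tool xyz [0.27 0.29 0.25] spin -0.02
```

View pics/w2.png

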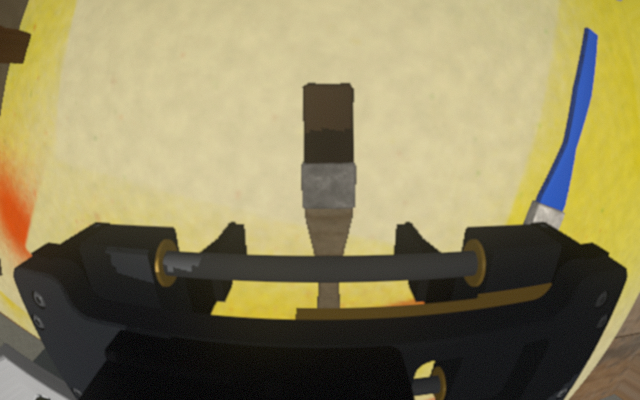

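```bash
python3 - <<'E'
from h import *
p=camera_params('wrist')
X=onz(p,[[328,85],[328,163],[328,208],[328,245],[329,300]],.011,True); print(X.round(4))
s=status.get_state(); R=np.array(s['tool_rot']); print(((X-s['tcp_pos'])@R).round(4))
E
```

```text
[[ 0.5936 -0.3154  0.011 ]
 [ 0.553  -0.3238  0.011 ]
 [ 0.5282 -0.329   0.011 ]
 [ 0.5059 -0.3338  0.011 ]
 [ 0.4676 -0.3427  0.011 ]]
[[-0.0863  0.0175  0.0037]
 [-0.0448  0.0177  0.0039]
 [-0.0194  0.0178  0.004 ]
 [ 0.0033  0.0179  0.0042]
 [ 0.0427  0.0181  0.0053]]
```

Casting the wrist-view pixels puts the TCP at brush x ≈ +16 mm, with the brush 4 mm off along +tool z. I'll shift 8 mm forward to the wide part, centre, descend and grip.

Request:
carry_out([
  {"xyz": [-0.28,0,0.13],"spin": 0,"jaw": 1},
  {"xyz": [0,0.2,0],"spin": 0,"jaw": 1},
  {"xyz": [0,0.1,0],"spin": 0,"jaw": 1},
  {"xyz": [0,0,0],"spin": 0,"jaw": -1},
  {"xyz": [0,0,0],"spin": 0,"jaw": -1},
  {"xyz": [0,0,0],"spin": 0,"jaw": -1},
  {"xyz": [0,0,0],"spin": 0,"jaw": -1},
  {"xyz": [0,0,0],"spin": 0,"jaw": -1},
  {"xyz": [0,0,0],"spin": 0,"jaw": -1},
  {"xyz": [0,0,0],"spin": 0,"jaw": -1},
], newtons=25)

```text
time: 4.0
tcp_pos: [0.5192, -0.332, 0.0211]
tool_rot: [[-0.98, -0.004, 0.2], [-0.2, 0.006, -0.98], [0.003, -1.0, -0.007]]
contact_force: [0.1, -0.6, -0.4]
width: 0.0258
```

```bash
python3 - <<'E'
from h import *
go(.502,-.338,.12,-103.4)
E
```

```text
t 4.0 tcp [ 0.5192 -0.332   0.0211] jawang -78.49 w 0.0258 F [ 0.1 -0.6 -0.4] q7 [ 0.74  0.46 -0.26  1.74  0.13  0.97 -0.94]
units tool xyz [ 0.61 -3.29  0.06] spin 4.98
```

Gripped at 25.8 mm. Lift, turn 25° and carry to the box.

Request:
carry_out([
  {"xyz": [0,-1,0],"spin": 0,"jaw": -1},
  {"xyz": [0,-1,0],"spin": 0.8,"jaw": -1},
  {"xyz": [0,-1,0],"spin": 0.8,"jaw": -1},
  {"xyz": [0,-1,0],"spin": 0.8,"jaw": -1},
  {"xyz": [0,-0.3,-0.5],"spin": 0.8,"jaw": -1},
  {"xyz": [0,0,-1],"spin": 0.8,"jaw": -1},
  {"xyz": [0,0,-1],"spin": 0.8,"jaw": -1},
  {"xyz": [0,0,-1],"spin": 0.2,"jaw": -1},
  {"xyz": [0.1,0,-1],"spin": 0,"jaw": -1},
  {"xyz": [0.1,0,-1],"spin": 0,"jaw": -1},
])

```text
time: 5.25
tcp_pos: [0.5421, -0.168, 0.1541]
tool_rot: [[-0.967, -0.006, -0.254], [0.254, 0.006, -0.967], [0.007, -1.0, -0.004]]
contact_force: [0.4, -0.6, -0.3]
width: 0.0251
```

```bash
python3 - <<'E'
from h import *
go(.5687,.0634,.13,-103.4)
E
```

```text
t 5.25 tcp [ 0.5421 -0.168   0.1541] jawang -104.71 w 0.0251 F [ 0.4 -0.6 -0.3] q7 [ 0.52  0.23 -0.3   1.75  0.07  1.18 -1.63]
units tool xyz [ 1.1   0.84 -7.68] spin -0.26
```

Request:
carry_out([
  {"xyz": [0.1,0,-1],"spin": -0.26,"jaw": -1},
  {"xyz": [0.1,0,-1],"spin": 0,"jaw": -1},
  {"xyz": [0.1,0,-1],"spin": 0,"jaw": -1},
  {"xyz": [0.1,0,-1],"spin": 0,"jaw": -1},
  {"xyz": [0.1,0,-1],"spin": 0,"jaw": -1},
  {"xyz": [0.1,0,-1],"spin": 0,"jaw": -1},
  {"xyz": [0.1,0.2,-0.8],"spin": 0,"jaw": -1},
  {"xyz": [0,0.3,0],"spin": 0,"jaw": -1},
  {"xyz": [0,0,0],"spin": 0,"jaw": -1},
  {"xyz": [0,0,0],"spin": 0,"jaw": -1},
])

```text
time: 6.5
tcp_pos: [0.569, 0.0467, 0.1392]
tool_rot: [[-0.975, -0.006, -0.222], [0.222, 0.005, -0.975], [0.007, -1.0, -0.004]]
contact_force: [-0.1, 0.1, -0.7]
width: 0.0255
```

```bash
python3 - <<'E'
from h import *
go(.5687,.0634,.034,-103.4)
im,d=read_camera('wrist'); cv2.imwrite('pics/w3.png',im[:,:,::-1])
im,d=read_camera('top'); cv2.imwrite('pics/t3.png',im[:,:,::-1])
E
```

```text
t 6.5 tcp [0.569  0.0467 0.1392] jawang -102.81 w 0.0255 F [-0.1  0.1 -0.7] q7 [ 0.26  0.26 -0.44  1.76  0.11  1.16 -2.01]
units tool xyz [ 0.11  3.51 -0.53] spin 0.12
```

View pics/w3.png

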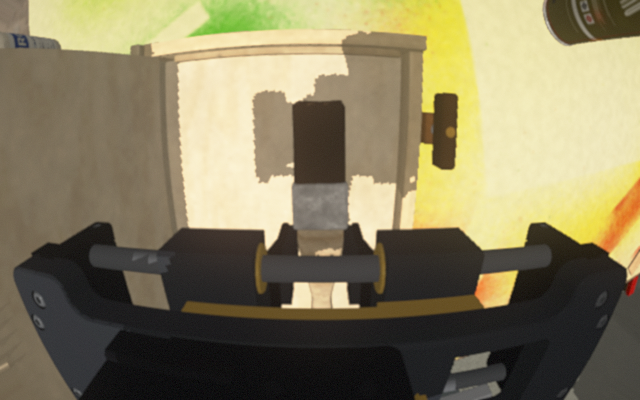

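View pics/t3.png

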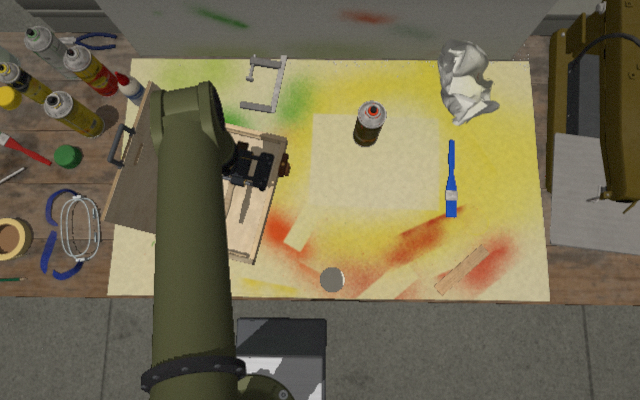

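The brush is held level over the box, inside the walls in both views. Checking arm clearance to the open lid before lowering.

```bash
python3 - <<'E'
from h import *
im,d=read_camera('scene'); cv2.imwrite('pics/s3.png',im[:,:,::-1])
E
```

```text
(no output)
```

View pics/s3.png

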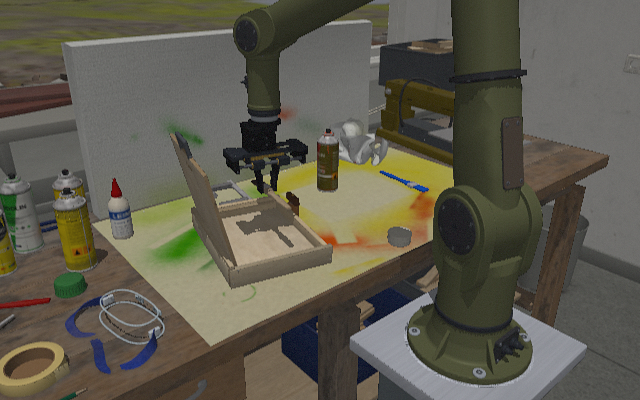

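Request:
carry_out([
  {"xyz": [0.1,0.3,-0.5],"spin": 0.1,"jaw": -1},
  {"xyz": [0,0.7,0],"spin": 0,"jaw": -1},
  {"xyz": [0,0.7,0],"spin": 0,"jaw": -1},
  {"xyz": [0,0.7,0],"spin": 0,"jaw": -1},
  {"xyz": [0,0.5,0],"spin": 0,"jaw": -1},
  {"xyz": [0,0.3,0],"spin": 0,"jaw": -1},
  {"xyz": [0,0.1,0],"spin": 0,"jaw": -1},
  {"xyz": [0,0,0],"spin": 0,"jaw": -1},
  {"xyz": [0,0,0],"spin": 0,"jaw": -1},
  {"xyz": [0,0,0],"spin": 0,"jaw": -1},
])

```text
time: 7.9
tcp_pos: [0.5733, 0.059, 0.0416]
tool_rot: [[-0.971, 0.003, -0.237], [0.237, 0.004, -0.971], [-0.002, -1.0, -0.005]]
contact_force: [1.4, 0.6, 0.0]
width: 0.025
```

```bash
python3 - <<'E'
from h import *
go(.5687,.0634,.033,-103.4)
E
```

```text
t 7.9 tcp [0.5733 0.059  0.0416] jawang -103.73 w 0.025 F [1.4 0.6 0. ] q7 [ 0.22  0.38 -0.42  1.83  0.18  0.97 -2.1 ]
units tool xyz [ 0.18  0.29 -0.11] spin -0.07
```

Lower the last 9 mm, release to ~55 mm, then rise.

Request:
carry_out([
  {"xyz": [0,0.2,0],"spin": 0,"jaw": -1},
  {"xyz": [0,0.1,0],"spin": 0,"jaw": -1},
  {"xyz": [0,0,0],"spin": 0,"jaw": -1},
  {"xyz": [0,0,0],"spin": 0,"jaw": 0.2},
  {"xyz": [0,0,0],"spin": 0,"jaw": 0.2},
  {"xyz": [0,0,0],"spin": 0,"jaw": 0.2},
  {"xyz": [0,0,0],"spin": 0,"jaw": 0.2},
  {"xyz": [0,-0.3,0],"spin": 0,"jaw": 0.2},
  {"xyz": [0,-1,0],"spin": 0,"jaw": 0.2},
  {"xyz": [0,-1,0],"spin": 0,"jaw": 0.2},
])

```text
time: 9.15
tcp_pos: [0.5717, 0.0587, 0.1021]
tool_rot: [[-0.972, -0.001, -0.237], [0.237, 0.004, -0.972], [0.002, -1.0, -0.004]]
contact_force: [0.4, 0.4, 0.2]
width: 0.052
```

```bash
python3 - <<'E'
from h import *
go(.587,.244,.36,-103.4)
im,d=read_camera('wrist'); cv2.imwrite('pics/w4.png',im[:,:,::-1])
E
```

```text
t 9.15 tcp [0.5717 0.0587 0.1021] jawang -103.7 w 0.052 F [0.4 0.4 0.2] q7 [ 0.23  0.3  -0.44  1.79  0.14  1.08 -2.06]
units tool xyz [ 0.99 -8.57 -6.16] spin -0.06
```

View pics/w4.png

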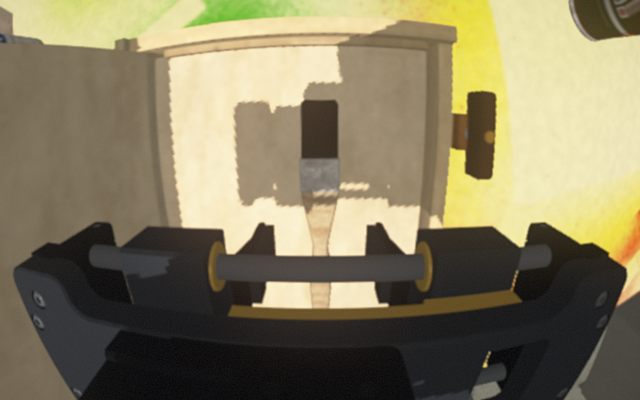

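The brush lies flat in the box, released (wrist view, bristles at (320,128)). Rising above the lid.

Request:
carry_out([
  {"xyz": [0,-1,0],"spin": 0,"jaw": 0.2},
  {"xyz": [0,-1,0],"spin": 0,"jaw": 0.2},
  {"xyz": [0,-1,0],"spin": 0,"jaw": 0.2},
  {"xyz": [0,-1,0],"spin": 0,"jaw": 0.2},
  {"xyz": [0,-1,0],"spin": 0,"jaw": 0.2},
  {"xyz": [0,-1,0],"spin": 0,"jaw": 0.2},
  {"xyz": [0,-1,0],"spin": 0,"jaw": 0.2},
  {"xyz": [0,-1,0],"spin": 0,"jaw": 0.2},
  {"xyz": [0,-0.9,0],"spin": 0,"jaw": 0.2},
  {"xyz": [0.3,0,-0.8],"spin": 0,"jaw": 0.2},
])

```text
time: 10.45
tcp_pos: [0.569, 0.0822, 0.3906]
tool_rot: [[-0.971, 0.017, -0.24], [0.24, 0.003, -0.971], [-0.016, -1.0, -0.007]]
contact_force: [-0.0, -0.3, -0.6]
width: 0.0523
```

```bash
python3 - <<'E'
from h import *
go(.587,.244,.36,-103.4)
im,d=read_camera('wrist'); p=camera_params('wrist');cv2.imwrite('pics/w5.png',im[:,:,::-1])
print(proj(p,[[.587,.244,.294],[.587-.034,.244+.008,.294],[.587+.034,.244-.008,.294]],True))
E
```

```text
t 10.45 tcp [0.569  0.0822 0.3906] jawang -103.87 w 0.0523 F [-0.  -0.3 -0.6] q7 [ 0.22  0.15 -0.47  1.38  0.07  1.61 -2.05]
units tool xyz [ 0.73  1.05 -5.37] spin -0.09
[[153.91400956 217.63994975]
 [160.11510784 251.7597801 ]
 [148.72869692 180.91855358]]
```

View pics/w5.png

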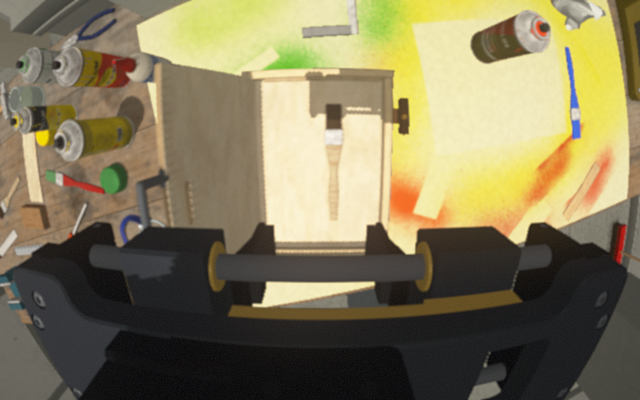

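The pull's far end shows at (145,182), predicted (149,181). Moving over it.

Request:
carry_out([
  {"xyz": [0.2,0,-1],"spin": 0,"jaw": 0.2},
  {"xyz": [0.2,0,-1],"spin": 0,"jaw": 0.2},
  {"xyz": [0.2,0,-1],"spin": 0,"jaw": 0.2},
  {"xyz": [0.1,0,-1],"spin": 0,"jaw": 0.2},
  {"xyz": [0,0,-1],"spin": 0,"jaw": 0.2},
  {"xyz": [0,0.5,-0.4],"spin": 0,"jaw": 0.2},
  {"xyz": [0,0.5,0],"spin": 0,"jaw": 0.2},
  {"xyz": [0,0,0],"spin": 0,"jaw": 0.2},
  {"xyz": [0,0,0],"spin": 0,"jaw": 0.2},
  {"xyz": [0,0,0],"spin": 0,"jaw": 0.2},
])

```text
time: 11.75
tcp_pos: [0.5844, 0.2504, 0.3597]
tool_rot: [[-0.972, 0.015, -0.234], [0.235, 0.002, -0.972], [-0.014, -1.0, -0.006]]
contact_force: [-0.1, 0.5, -0.8]
width: 0.0521
```

```bash
python3 - <<'E'
from h import *
go(.587,.244,.292,-103.4)
im,d=read_camera('wrist'); p=camera_params('wrist');cv2.imwrite('pics/w6.png',im[:,:,::-1])
im,d=read_camera('scene'); crop(im,120,60,320,210,4,'pics/s6.png')
print(proj(p,[[.587,.244,.294],[.587-.034,.244+.008,.294],[.587+.034,.244-.008,.294]],True))
E
```

```text
t 11.75 tcp [0.5844 0.2504 0.3597] jawang -103.56 w 0.0521 F [-0.1  0.5 -0.8] q7 [-0.02  0.3  -0.57  1.28  0.17  1.59 -2.37]
units tool xyz [-0.1   2.26  0.2 ] spin -0.03
[[329.10613953 208.29079502]
 [328.92055702 252.10110713]
 [329.16792957 160.18319284]]
```

View pics/w6.png

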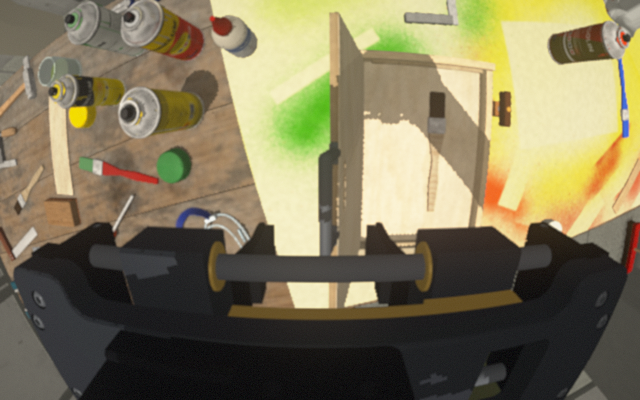

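View pics/s6.png

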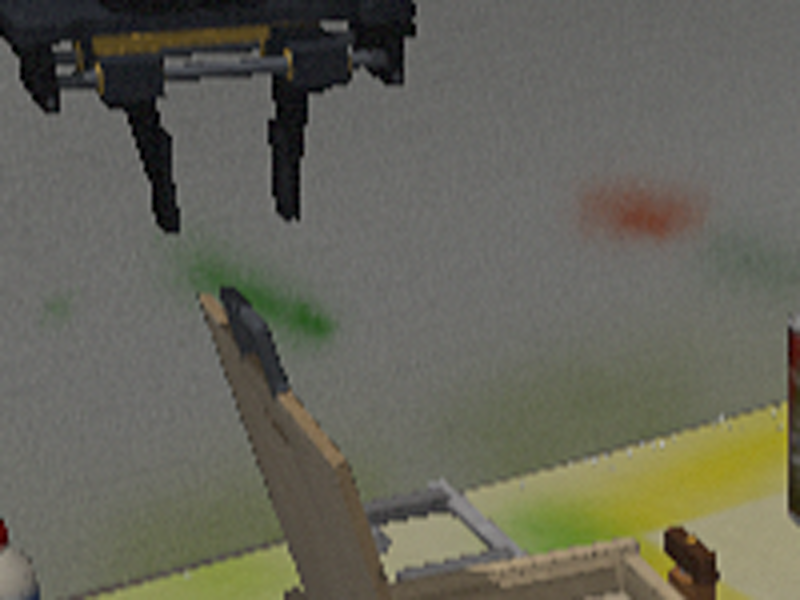

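The bar is centred between the fingers (column 328, predicted 329). Descend and pinch.

Request:
carry_out([
  {"xyz": [-0.1,0.6,0.2],"spin": 0,"jaw": 0.2},
  {"xyz": [0,0.6,0],"spin": 0,"jaw": 0.2},
  {"xyz": [0,0.6,0],"spin": 0,"jaw": 0.2},
  {"xyz": [0,0.5,0],"spin": 0,"jaw": 0.2},
  {"xyz": [0,0.2,0],"spin": 0,"jaw": 0.2},
  {"xyz": [0,0,0],"spin": 0,"jaw": -1},
  {"xyz": [0,0,0],"spin": 0,"jaw": -1},
  {"xyz": [0,0,0],"spin": 0,"jaw": -1},
  {"xyz": [0,0,0],"spin": 0,"jaw": -1},
  {"xyz": [0,0,0],"spin": 0,"jaw": -1},
], newtons=12)

```text
time: 13.1
tcp_pos: [0.5874, 0.2442, 0.2802]
tool_rot: [[-0.972, 0.017, -0.234], [0.234, 0.003, -0.972], [-0.015, -1.0, -0.007]]
contact_force: [-0.1, 0.2, 0.5]
width: 0.01
```

```bash
cat >> h.py <<'E'
C=np.array([.550,.0885]); th=np.radians(76.6); EX=np.array([np.cos(th),np.sin(th)]); EY=np.array([-EX[1],EX[0]])
def lid():
    s=status.get_state(); p=np.array(s['tcp_pos']); b=p[:2]-C; xb,yb=b@EX,b@EY; zb=p[2]+.002
    dx,dz=.104-xb,zb-.042; print('bar box x,y,z',round(xb,4),round(yb,4),round(zb,4),'r',round(np.hypot(dx,dz),4),'lid',round(np.arctan2(dz,dx),3))
    return np.arctan2(dz,dx)
E
python3 - <<'E'
from h import *
go(.587,.244,.292,-103.4); a=lid()
# plan with current radius circle, steps
for n in (26,):
    ths=np.linspace(1.79,0,n+1)
    for t0,t1 in zip(ths[:-1],ths[1:]):
        dxb=-.258*(np.cos(t1)-np.cos(t0)); dz=.258*(np.sin(t1)-np.sin(t0)); print(round(t1,3),'toolz',round(-dxb/.03,2),'tooly',round(-dz/.03,2))
im,d=read_camera('scene'); crop(im,120,60,320,210,4,'pics/s7.png')
E
```

```text
t 13.1 tcp [0.5874 0.2442 0.2802] jawang -103.53 w 0.01 F [-0.1  0.2  0.5] q7 [ 0.    0.31 -0.56  1.43  0.17  1.44 -2.36]
units tool xyz [ 0.01 -0.39  0.01] spin -0.03
bar box x,y,z 0.1601 -0.0004 0.2822 r 0.2467 lid 1.8
1.721 toolz 0.58 tooly -0.11
1.652 toolz 0.59 tooly -0.07
1.583 toolz 0.59 tooly -0.03
1.515 toolz 0.59 tooly 0.01
1.446 toolz 0.59 tooly 0.05
1.377 toolz 0.58 tooly 0.09
1.308 toolz 0.58 tooly 0.13
1.239 toolz 0.57 tooly 0.17
1.17 toolz 0.55 tooly 0.21
1.102 toolz 0.54 tooly 0.25
1.033 toolz 0.52 tooly 0.29
0.964 toolz 0.5 tooly 0.32
0.895 toolz 0.47 tooly 0.35
0.826 toolz 0.45 tooly 0.39
0.757 toolz 0.42 tooly 0.42
0.688 toolz 0.39 tooly 0.44
0.62 toolz 0.36 tooly 0.47
0.551 toolz 0.33 tooly 0.49
0.482 toolz 0.29 tooly 0.51
0.413 toolz 0.26 tooly 0.53
0.344 toolz 0.22 tooly 0.55
0.275 toolz 0.18 tooly 0.56
0.207 toolz 0.14 tooly 0.57
0.138 toolz 0.1 tooly 0.58
0.069 toolz 0.06 tooly 0.59
0.0 toolz 0.02 tooly 0.59
```

View pics/s7.png

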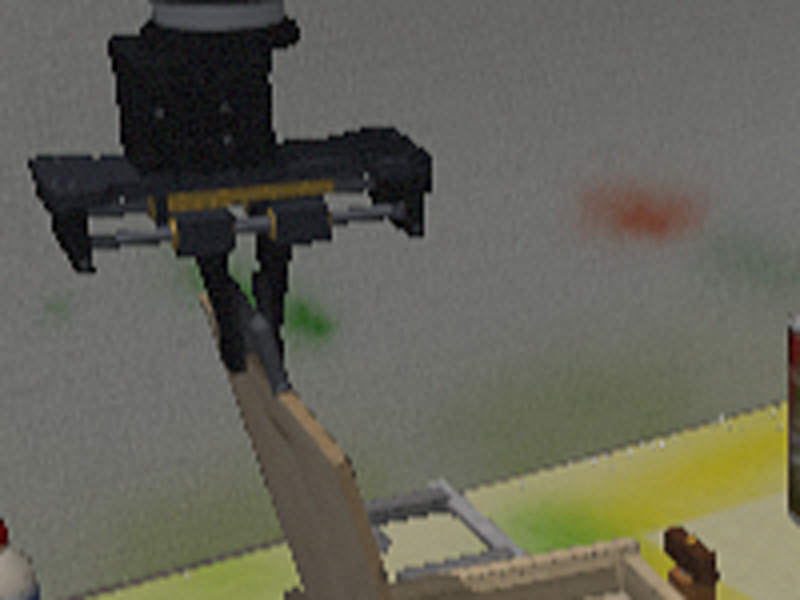

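Pinched at 10 mm (the bar), but the tool ended 12 mm lower than planned. I'll open slightly, raise and re-pinch so the finger clears the lid edge.

Request:
carry_out([
  {"xyz": [0,0,0],"spin": 0,"jaw": -0.4},
  {"xyz": [0,0,0],"spin": 0,"jaw": -0.4},
  {"xyz": [0,-0.2,0],"spin": 0,"jaw": -0.4},
  {"xyz": [0,-0.2,0],"spin": 0,"jaw": -0.4},
  {"xyz": [0,0,0],"spin": 0,"jaw": -0.4},
  {"xyz": [0,0,0],"spin": 0,"jaw": -0.4},
  {"xyz": [0,0,0],"spin": 0,"jaw": -1},
  {"xyz": [0,0,0],"spin": 0,"jaw": -1},
  {"xyz": [0,0,0],"spin": 0,"jaw": -1},
  {"xyz": [0,0,0],"spin": 0,"jaw": -1},
])

```text
time: 14.4
tcp_pos: [0.5873, 0.2443, 0.2933]
tool_rot: [[-0.972, 0.017, -0.234], [0.234, 0.003, -0.972], [-0.016, -1.0, -0.007]]
contact_force: [-0.1, 0.6, 0.5]
width: 0.0096
```

```bash
python3 - <<'E'
from h import *
go(.587,.244,.292,-103.4); a=lid()
E
```

```text
t 14.4 tcp [0.5873 0.2443 0.2933] jawang -103.53 w 0.0096 F [-0.1  0.6  0.5] q7 [ 0.    0.31 -0.56  1.41  0.17  1.46 -2.36]
units tool xyz [0.01 0.04 0.01] spin -0.03
bar box x,y,z 0.1602 -0.0002 0.2953 r 0.2595 lid 1.789
```

Request:
carry_out([
  {"xyz": [0,-0.1,0.5],"spin": 0,"jaw": -1},
  {"xyz": [0,-0.06,0.5],"spin": 0,"jaw": -1},
  {"xyz": [0,-0.04,0.5],"spin": 0,"jaw": -1},
  {"xyz": [0,0,0.5],"spin": 0,"jaw": -1},
  {"xyz": [0,0.03,0.5],"spin": 0,"jaw": -1},
  {"xyz": [0,0.06,0.5],"spin": 0,"jaw": -1},
  {"xyz": [0,0.09,0.5],"spin": 0,"jaw": -1},
  {"xyz": [0,0.1,0.4],"spin": 0,"jaw": -1},
  {"xyz": [0,0,0],"spin": 0,"jaw": -1},
  {"xyz": [0,0,0],"spin": 0,"jaw": -1},
])

```text
time: 15.65
tcp_pos: [0.5576, 0.1206, 0.2898]
tool_rot: [[-0.971, 0.017, -0.237], [0.237, 0.003, -0.972], [-0.016, -1.0, -0.006]]
contact_force: [1.1, 0.7, -0.1]
width: 0.009
```

```bash
cat >> h.py <<'E'
def plan(a,n,to,r=.2585):
    # tool-axis moves along the lid arc from now to 'to'; first row includes correction to the arc
    s=status.get_state(); R=np.array(s['tool_rot']); p=np.array(s['tcp_pos'])
    for t in np.linspace(a,to,n+1)[1:]:
        q=C+EX*(.104-r*np.cos(t)); q=np.array([q[0],q[1],.042+r*np.sin(t)-.002]); print(round(t,2),(R.T@(q-p)/.03).round(2)); p=q
E
python3 - <<'E'
from h import *
go(.587,.244,.292,-103.4); a=lid(); plan(a,9,a-.65)
E
```

```text
t 15.65 tcp [0.5576 0.1206 0.2898] jawang -103.7 w 0.009 F [ 1.1  0.7 -0.1] q7 [ 0.19  0.15 -0.51  1.58  0.08  1.42 -2.13]
units tool xyz [ 0.02 -0.05 -4.23] spin -0.06
bar box x,y,z 0.0329 0.0 0.2918 r 0.2597 lid 1.294
1.22 [-0.    0.23  0.58]
1.15 [0.   0.23 0.58]
1.08 [0.   0.27 0.56]
1.0 [0.   0.31 0.54]
0.93 [0.   0.35 0.51]
0.86 [0.   0.39 0.49]
0.79 [0.   0.42 0.46]
0.72 [0.   0.45 0.43]
0.64 [0.01 0.48 0.39]
```

```bash
python3 - <<'E'
from h import *
im,d=read_camera('scene'); crop(im,120,60,320,210,4,'pics/s8.png')
E
```

```text
(no output)
```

View pics/s8.png

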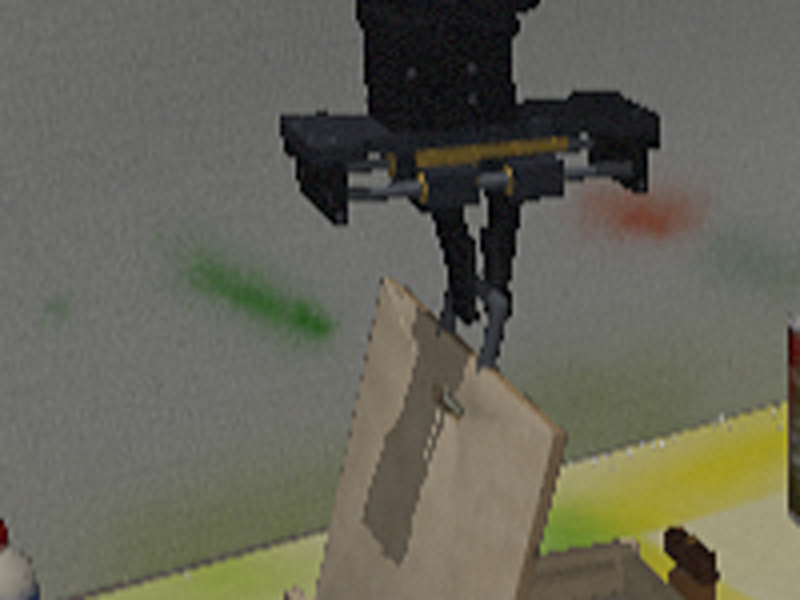

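The lid is past upright and held by the bar, pinched near the fingertips. Continuing along the arc slightly low, with a firmer grip.

Request:
carry_out([
  {"xyz": [0,0.25,0.5],"spin": 0,"jaw": -1},
  {"xyz": [0,0.25,0.5],"spin": 0,"jaw": -1},
  {"xyz": [0,0.27,0.5],"spin": 0,"jaw": -1},
  {"xyz": [0,0.3,0.48],"spin": 0,"jaw": -1},
  {"xyz": [0,0.33,0.46],"spin": 0,"jaw": -1},
  {"xyz": [0,0.36,0.43],"spin": 0,"jaw": -1},
  {"xyz": [0,0.38,0.4],"spin": 0,"jaw": -1},
  {"xyz": [0,0.4,0.38],"spin": 0,"jaw": -1},
  {"xyz": [0,0,0],"spin": 0,"jaw": -1},
  {"xyz": [0,0,0],"spin": 0,"jaw": -1},
], newtons=18)

```text
time: 16.95
tcp_pos: [0.5307, 0.0073, 0.2144]
tool_rot: [[-0.972, 0.016, -0.235], [0.235, -0.004, -0.972], [-0.016, -1.0, 0.0]]
contact_force: [-2.6, -3.1, 2.8]
width: 0.0095
```

```bash
python3 - <<'E'
from h import *
go(.587,.244,.292,-103.4); a=lid(); plan(a,8,.2)
im,d=read_camera('scene'); crop(im,150,90,350,240,4,'pics/s9.png')
E
```

```text
t 16.95 tcp [0.5307 0.0073 0.2144] jawang -103.57 w 0.0095 F [-2.6 -3.1  2.8] q7 [ 0.33  0.09 -0.42  1.78  0.05  1.26 -1.91]
units tool xyz [-0.02 -2.59 -8.11] spin -0.03
bar box x,y,z -0.0834 0.0 0.2164 r 0.256 lid 0.749
0.68 [0.   0.39 0.45]
0.61 [0.01 0.47 0.36]
0.54 [0.01 0.5  0.32]
0.47 [0.01 0.52 0.29]
0.41 [0.01 0.54 0.25]
0.34 [0.01 0.55 0.21]
0.27 [0.01 0.56 0.18]
0.2 [0.01 0.58 0.14]
```

View pics/s9.png

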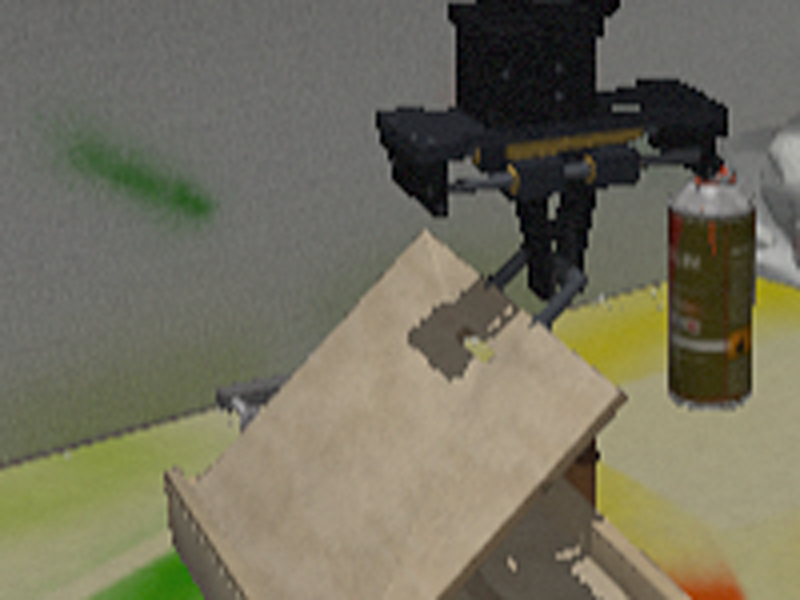

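The lid is held at about 43° with low forces. Continuing.

Request:
carry_out([
  {"xyz": [0,0.38,0.42],"spin": 0,"jaw": -1},
  {"xyz": [0,0.42,0.36],"spin": 0,"jaw": -1},
  {"xyz": [0,0.45,0.32],"spin": 0,"jaw": -1},
  {"xyz": [0,0.45,0.28],"spin": 0,"jaw": -1},
  {"xyz": [0,0.45,0.24],"spin": 0,"jaw": -1},
  {"xyz": [0,0.45,0.2],"spin": 0,"jaw": -1},
  {"xyz": [0,0.35,0.14],"spin": 0,"jaw": -1},
  {"xyz": [0,0.2,0.06],"spin": 0,"jaw": -1},
  {"xyz": [0,0,0],"spin": 0,"jaw": -1},
  {"xyz": [0,0,0],"spin": 0,"jaw": -1},
])

```text
time: 18.25
tcp_pos: [0.5172, -0.0491, 0.1118]
tool_rot: [[-0.973, 0.015, -0.229], [0.23, 0.003, -0.973], [-0.013, -1.0, -0.006]]
contact_force: [-0.8, 1.4, -0.3]
width: 0.0092
```

```bash
python3 - <<'E'
from h import *
go(.587,.244,.292,-103.4); a=lid(); plan(a,7,.0)
E
```

```text
t 18.25 tcp [ 0.5172 -0.0491  0.1118] jawang -103.27 w 0.0092 F [-0.8  1.4 -0.3] q7 [ 0.39  0.16 -0.37  1.93  0.06  1.05 -1.81]
units tool xyz [ -0.1   -5.94 -10.08] spin 0.03
bar box x,y,z -0.1414 0.0 0.1138 r 0.2557 lid 0.284
0.24 [0.   0.31 0.18]
0.2 [0.   0.34 0.08]
0.16 [0.   0.34 0.07]
0.12 [0.   0.35 0.05]
0.08 [0.   0.35 0.04]
0.04 [0.   0.35 0.02]
0.0 [0.   0.35 0.01]
```

Request:
carry_out([
  {"xyz": [0,0.3,0.1],"spin": 0,"jaw": -1},
  {"xyz": [0,0.3,0.07],"spin": 0,"jaw": -1},
  {"xyz": [0,0.3,0.06],"spin": 0,"jaw": -1},
  {"xyz": [0,0.25,0.04],"spin": 0,"jaw": -1},
  {"xyz": [0,0.2,0.03],"spin": 0,"jaw": -1},
  {"xyz": [0,0.15,0.02],"spin": 0,"jaw": -1},
  {"xyz": [0,0.1,0],"spin": 0,"jaw": -1},
  {"xyz": [0,0.1,0],"spin": 0,"jaw": -1},
  {"xyz": [0,0,0],"spin": 0,"jaw": -1},
  {"xyz": [0,0,0],"spin": 0,"jaw": -1},
])

```text
time: 19.5
tcp_pos: [0.5151, -0.0582, 0.0573]
tool_rot: [[-0.973, 0.013, -0.229], [0.229, 0.004, -0.973], [-0.012, -1.0, -0.007]]
contact_force: [-2.6, 1.7, -0.9]
width: 0.0097
```

```bash
python3 - <<'E'
from h import *
go(.587,.244,.292,-103.4); a=lid(); plan(a,4,.0)
im,d=read_camera('scene'); crop(im,180,120,340,270,4,'pics/s10.png')
E
```

```text
t 19.5 tcp [ 0.5151 -0.0582  0.0573] jawang -103.22 w 0.0097 F [-2.6  1.7 -0.9] q7 [ 0.39  0.23 -0.36  1.97  0.09  0.94 -1.81]
units tool xyz [ -0.12  -7.75 -10.4 ] spin 0.04
bar box x,y,z -0.1508 -0.0001 0.0593 r 0.2553 lid 0.068
0.05 [0.   0.14 0.11]
0.03 [0.   0.15 0.01]
0.02 [0.   0.15 0.  ]
0.0 [0.   0.15 0.  ]
```

View pics/s10.png

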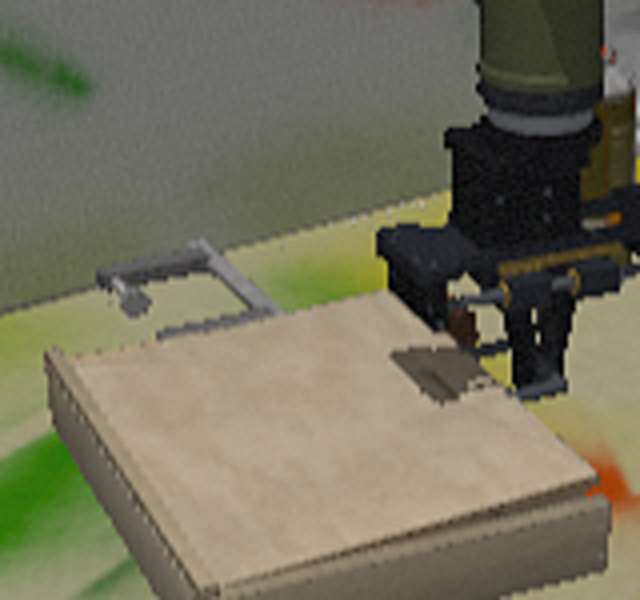

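The lid is nearly shut, with a small gap along its side. Lowering slowly.

Request:
carry_out([
  {"xyz": [0,0.1,0.01],"spin": 0,"jaw": -1},
  {"xyz": [0,0.1,0.01],"spin": 0,"jaw": -1},
  {"xyz": [0,0.1,0],"spin": 0,"jaw": -1},
  {"xyz": [0,0.08,0],"spin": 0,"jaw": -1},
  {"xyz": [0,0.06,0],"spin": 0,"jaw": -1},
  {"xyz": [0,0.06,0],"spin": 0,"jaw": -1},
  {"xyz": [0,0,0],"spin": 0,"jaw": -1},
  {"xyz": [0,0,0],"spin": 0,"jaw": -1},
  {"xyz": [0,0,0],"spin": 0,"jaw": -1},
  {"xyz": [0,0,0],"spin": 0,"jaw": -1},
])

```text
time: 20.8
tcp_pos: [0.5151, -0.0586, 0.0428]
tool_rot: [[-0.973, 0.013, -0.228], [0.228, 0.003, -0.974], [-0.012, -1.0, -0.006]]
contact_force: [-3.2, 1.3, 1.2]
width: 0.0091
```

```bash
python3 - <<'E'
from h import *
go(.587,.244,.292,-103.4); a=lid()
im,d=read_camera('scene'); crop(im,180,120,340,270,4,'pics/s11.png')
P=cloud(camera_params('scene'),d); 
b=(P[...,:2]-C); xb=b@EX; yb=b@EY
for x in (-100,-60,-20,20,60,90):
    m=(abs(xb-x/1e3)<.008)&(abs(yb)<.13)&(P[...,2]>.03)&(P[...,2]<.08); print(x,m.sum(),np.median(P[...,2][m]).round(4))
E
```

```text
t 20.8 tcp [ 0.5151 -0.0586  0.0428] jawang -103.2 w 0.0091 F [-3.2  1.3  1.2] q7 [ 0.39  0.25 -0.36  1.98  0.1   0.92 -1.82]
units tool xyz [ -0.13  -8.24 -10.42] spin 0.04
bar box x,y,z -0.1512 -0.0001 0.0448 r 0.2552 lid 0.011
-100 298 0.0454
-60 304 0.0454
-20 323 0.0455
20 329 0.0455
60 348 0.0455
90 365 0.0456
```

View pics/s11.png

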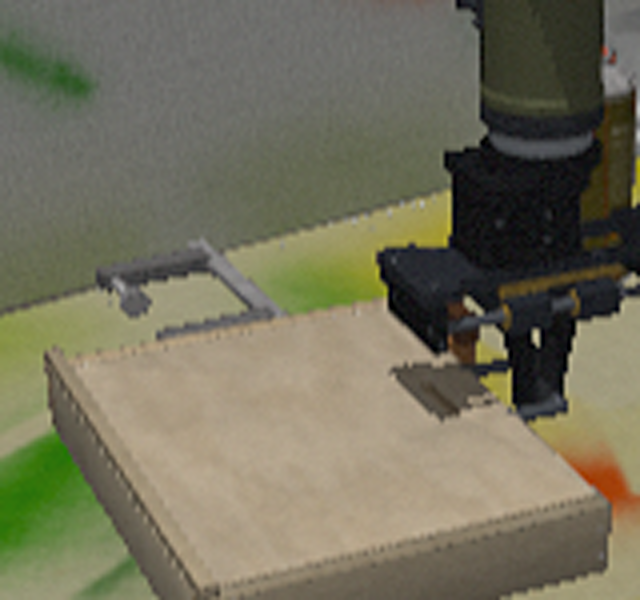

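The lid is shut: its top is level at 45.4–45.6 mm along its whole depth (nominal 46), and the view shows no gap. A small press, open slightly, and rise.

Request:
carry_out([
  {"xyz": [0,0.07,0],"spin": 0,"jaw": -1},
  {"xyz": [0,0,0],"spin": 0,"jaw": -0.6},
  {"xyz": [0,0,0],"spin": 0,"jaw": -0.6},
  {"xyz": [0,0,0],"spin": 0,"jaw": -0.6},
  {"xyz": [0,-0.3,0],"spin": 0,"jaw": -0.6},
  {"xyz": [0,-0.7,0],"spin": 0,"jaw": -0.6},
  {"xyz": [0,-1,0],"spin": 0,"jaw": -0.6},
  {"xyz": [0,-0.8,0],"spin": 0,"jaw": 0},
  {"xyz": [0,0,0],"spin": 0,"jaw": 0},
  {"xyz": [0,0,0],"spin": 0,"jaw": 0},
])

```text
time: 22.1
tcp_pos: [0.5171, -0.0615, 0.1312]
tool_rot: [[-0.973, 0.021, -0.23], [0.23, -0.001, -0.973], [-0.02, -1.0, -0.004]]
contact_force: [0.1, -0.4, -0.1]
width: 0.0388
```

```bash
python3 - <<'E'
from h import *
b=C-.133*EX-.088*EY; print(b); go(b[0],b[1],.071,-103.4)
p=camera_params('wrist'); im,d=read_camera('wrist'); cv2.imwrite('pics/w12.png',im[:,:,::-1])
X=[[*(b+a*EX+c*EY),.07] for a,c in [(0,0),(.007,.029),(.007,-.029),(-.007,.029),(-.007,-.029)]]
print(proj(p,X,True).round(1))
E
```

```text
[ 0.60478181 -0.06127301]
t 22.1 tcp [ 0.5171 -0.0615  0.1312] jawang -103.27 w 0.0388 F [ 0.1 -0.4 -0.1] q7 [ 0.41  0.14 -0.37  1.91  0.05  1.09 -1.78]
units tool xyz [-2.8   2.07 -0.67] spin 0.03
[[290.5  93.5]
 [280.5 136.5]
 [280.2  51.7]
 [301.1 136.3]
 [301.1  51.2]]
```

View pics/w12.png

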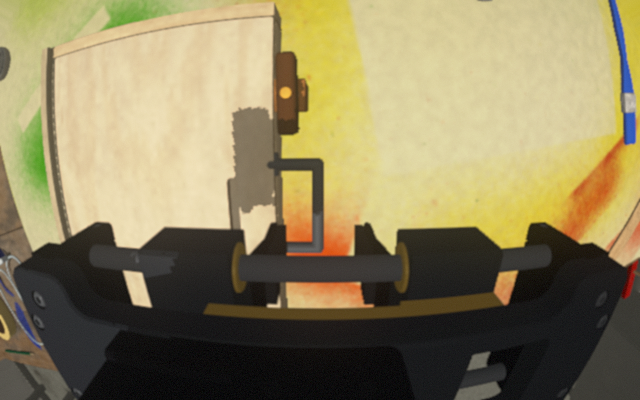

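```bash
python3 - <<'E'
from h import *
p=camera_params('wrist')
X=onz(p,[[287.5,92.5],[287,52],[288,134]],.07,True);print(X.round(4))
go(X[0,0],X[0,1],.073,-103.4)
E
```

```text
[[ 0.6061 -0.0594  0.07  ]
 [ 0.6333 -0.0655  0.07  ]
 [ 0.5787 -0.0531  0.07  ]]
t 22.15 tcp [ 0.5173 -0.0615  0.1312] jawang -103.27 w 0.0403 F [-0.1 -0.4  0.2] q7 [ 0.41  0.14 -0.37  1.91  0.05  1.09 -1.78]
units tool xyz [-2.82  2.   -0.74] spin 0.03
```

Request:
carry_out([
  {"xyz": [-0.7,0,-0.2],"spin": 0,"jaw": 0},
  {"xyz": [-0.7,0,-0.2],"spin": 0,"jaw": 0},
  {"xyz": [-0.7,0,-0.2],"spin": 0,"jaw": 0},
  {"xyz": [-0.5,0,-0.1],"spin": 0,"jaw": 0},
  {"xyz": [-0.2,0.2,0],"spin": 0,"jaw": 0},
  {"xyz": [0,0.3,0],"spin": 0,"jaw": 0},
  {"xyz": [0,0.2,0],"spin": 0,"jaw": 0},
  {"xyz": [0,0,0],"spin": 0,"jaw": 0},
  {"xyz": [0,0,0],"spin": 0,"jaw": 0},
  {"xyz": [0,0,0],"spin": 0,"jaw": 0},
])

```text
time: 23.4
tcp_pos: [0.6, -0.0604, 0.1019]
tool_rot: [[-0.973, 0.006, -0.23], [0.23, 0.001, -0.973], [-0.006, -1.0, -0.002]]
contact_force: [-0.2, 0.2, -0.2]
width: 0.0434
```

```bash
python3 - <<'E'
from h import *
go(.606,-.060,.073,-103.2)
im,d=read_camera('wrist'); cv2.imwrite('pics/w13.png',im[:,:,::-1])
E
```

```text
t 23.4 tcp [ 0.6    -0.0604  0.1019] jawang -103.28 w 0.0434 F [-0.2  0.2 -0.2] q7 [ 0.36  0.34 -0.36  1.73  0.13  1.09 -1.85]
units tool xyz [-0.18  0.96 -0.06] spin -0.02
```

View pics/w13.png

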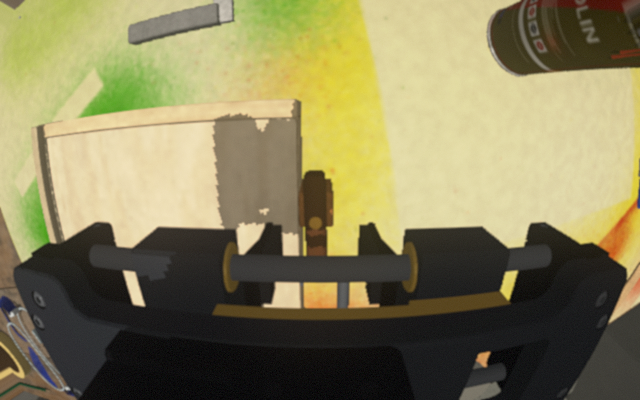

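```bash
python3 - <<'E'
from h import *
p=camera_params('wrist'); X=onz(p,[[316,223],[316,172]],.07,True);print(X.round(4)); go(X[0,0],X[0,1],.073,-103.2)
E
```

```text
[[ 0.6056 -0.0585  0.07  ]
 [ 0.6366 -0.066   0.07  ]]
t 23.45 tcp [ 0.6001 -0.0603  0.102 ] jawang -103.28 w 0.0437 F [-0.3  0.2 -0.1] q7 [ 0.36  0.34 -0.36  1.73  0.13  1.09 -1.85]
units tool xyz [-0.16  0.97 -0.1 ] spin -0.02
```

Request:
carry_out([
  {"xyz": [-0.17,0,-0.08],"spin": 0,"jaw": 0},
  {"xyz": [0,0.3,0],"spin": 0,"jaw": 0},
  {"xyz": [0,0.3,0],"spin": 0,"jaw": 0},
  {"xyz": [0,0.25,0],"spin": 0,"jaw": 0},
  {"xyz": [0,0.1,0],"spin": 0,"jaw": 0},
  {"xyz": [0,0,0],"spin": 0,"jaw": 0},
  {"xyz": [0,0,0],"spin": 0,"jaw": -1},
  {"xyz": [0,0,0],"spin": 0,"jaw": -1},
  {"xyz": [0,0,0],"spin": 0,"jaw": -1},
  {"xyz": [0,0,0],"spin": 0,"jaw": -1},
], newtons=15)

```text
time: 24.7
tcp_pos: [0.6067, -0.0588, 0.072]
tool_rot: [[-0.973, 0.008, -0.23], [0.23, 0.001, -0.973], [-0.007, -1.0, -0.003]]
contact_force: [0.6, 0.9, 0.3]
width: 0.0142
```

```bash
python3 - <<'E'
from h import *
go(.6058,-.0592,.073,-13.3)
E
```

```text
t 24.7 tcp [ 0.6067 -0.0588  0.072 ] jawang -103.27 w 0.0142 F [0.6 0.9 0.3] q7 [ 0.35  0.39 -0.35  1.74  0.15  1.04 -1.86]
units tool xyz [ 0.03 -0.03  0.02] spin -17.99
```

Gripping the button (14.2 mm, as specified). Turning 45°, then checking.

Request:
carry_out([
  {"xyz": [0,0,0],"spin": -0.9,"jaw": -1},
  {"xyz": [0,0,0],"spin": -0.9,"jaw": -1},
  {"xyz": [0,0,0],"spin": -0.9,"jaw": -1},
  {"xyz": [0,0,0],"spin": -0.9,"jaw": -1},
  {"xyz": [0,0,0],"spin": -0.9,"jaw": -1},
  {"xyz": [0,0,0],"spin": -0.9,"jaw": -1},
  {"xyz": [0,0,0],"spin": -0.9,"jaw": -1},
  {"xyz": [0,0,0],"spin": -0.9,"jaw": -1},
  {"xyz": [0,0,0],"spin": -0.9,"jaw": -1},
  {"xyz": [0,0,0],"spin": -0.5,"jaw": -1},
])

```text
time: 25.95
tcp_pos: [0.6066, -0.0583, 0.072]
tool_rot: [[-0.856, 0.008, 0.517], [-0.517, 0.001, -0.856], [-0.007, -1.0, 0.003]]
contact_force: [0.1, -0.0, -0.0]
width: 0.0139
```

```bash
python3 - <<'E'
from h import *
go(.6065,-.059,.072,-13.3)
E
```

```text
t 25.95 tcp [ 0.6066 -0.0583  0.072 ] jawang -58.9 w 0.0139 F [ 0.1 -0.  -0. ] q7 [ 0.45  0.41 -0.49  1.73  0.21  1.05 -1.13]
units tool xyz [ 0.02 -0.    0.02] spin -9.12
```

Request:
carry_out([
  {"xyz": [0,0,0],"spin": -0.9,"jaw": -1},
  {"xyz": [0,0,0],"spin": -1,"jaw": -1},
  {"xyz": [0,0,0],"spin": -1,"jaw": -1},
  {"xyz": [0,0,0],"spin": -1,"jaw": -1},
  {"xyz": [0,0,0],"spin": -1,"jaw": -1},
  {"xyz": [0,0,0],"spin": -1,"jaw": -1},
  {"xyz": [0,0,0],"spin": -1,"jaw": -1},
  {"xyz": [0,0,0],"spin": -1,"jaw": -1},
  {"xyz": [0,0,0],"spin": -0.5,"jaw": -1},
  {"xyz": [0,0,0],"spin": 0,"jaw": -1},
])

```text
time: 27.2
tcp_pos: [0.6062, -0.0581, 0.072]
tool_rot: [[-0.269, 0.007, 0.963], [-0.963, 0.003, -0.269], [-0.005, -1.0, 0.006]]
contact_force: [0.1, 1.1, -0.6]
width: 0.0136
```

```bash
python3 - <<'E'
from h import *
go(.6065,-.059,.072,-13.4)
E
```

```text
t 27.2 tcp [ 0.6062 -0.0581  0.072 ] jawang -15.62 w 0.0136 F [ 0.1  1.1 -0.6] q7 [ 0.56  0.44 -0.62  1.73  0.28  1.06 -0.43]
units tool xyz [ 0.03 -0.    0.02] spin -0.44
```

Finish the last 2.2°, settle, then release and rise.

Request:
carry_out([
  {"xyz": [0,0,0],"spin": -0.45,"jaw": -1},
  {"xyz": [0,0,0],"spin": 0,"jaw": -1},
  {"xyz": [0,0,0],"spin": 0,"jaw": -1},
  {"xyz": [0,0,0],"spin": 0,"jaw": -1},
  {"xyz": [0,0,0],"spin": 0,"jaw": -1},
  {"xyz": [0,0,0],"spin": 0,"jaw": -1},
  {"xyz": [0,0,0],"spin": 0,"jaw": -1},
  {"xyz": [0,0,0],"spin": 0,"jaw": -1},
  {"xyz": [0,0,0],"spin": 0,"jaw": -1},
  {"xyz": [0,0,0],"spin": 0,"jaw": -1},
])

```text
time: 28.45
tcp_pos: [0.6062, -0.058, 0.072]
tool_rot: [[-0.23, 0.007, 0.973], [-0.973, 0.003, -0.23], [-0.004, -1.0, 0.006]]
contact_force: [-0.0, 0.1, -0.8]
width: 0.0135
```

```bash
python3 - <<'E'
from h import *
go(.6065,-.059,.072,-13.4)
E
```

```text
t 28.45 tcp [ 0.6062 -0.058   0.072 ] jawang -13.3 w 0.0135 F [-0.   0.1 -0.8] q7 [ 0.56  0.44 -0.63  1.73  0.29  1.06 -0.39]
units tool xyz [ 0.03 -0.    0.02] spin 0.02
```

Request:
carry_out([
  {"xyz": [0,0,0],"spin": 0,"jaw": -0.4},
  {"xyz": [0,0,0],"spin": 0,"jaw": -0.4},
  {"xyz": [0,0,0],"spin": 0,"jaw": -0.4},
  {"xyz": [0,0,0],"spin": 0,"jaw": -0.4},
  {"xyz": [0,-0.5,0],"spin": 0,"jaw": -0.4},
  {"xyz": [0,-1,0],"spin": 0,"jaw": -0.4},
  {"xyz": [0,-1,0],"spin": 0,"jaw": -0.4},
  {"xyz": [0.5,-1,0],"spin": 0,"jaw": -0.4},
  {"xyz": [1,-1,0],"spin": 0,"jaw": -0.4},
  {"xyz": [1,-1,0],"spin": 0,"jaw": -0.4},
])

```text
time: 29.7
tcp_pos: [0.5876, -0.129, 0.2453]
tool_rot: [[-0.222, 0.008, 0.975], [-0.975, 0.004, -0.223], [-0.006, -1.0, 0.007]]
contact_force: [0.1, -0.8, -1.2]
width: 0.0257
```

Request:
carry_out([
  {"xyz": [1,-0.5,0],"spin": 0,"jaw": -0.4},
  {"xyz": [1,0,0],"spin": 0,"jaw": -0.4},
  {"xyz": [1,0,0],"spin": 0,"jaw": -0.4},
  {"xyz": [1,0,0],"spin": 0,"jaw": -0.4},
  {"xyz": [1,0,0],"spin": 0,"jaw": -0.4},
  {"xyz": [0.5,0,0],"spin": 0,"jaw": -0.4},
  {"xyz": [0,0,0],"spin": 0,"jaw": -0.4},
  {"xyz": [0,0,0],"spin": 0,"jaw": -0.4},
  {"xyz": [0,0,0],"spin": 0,"jaw": -0.4},
  {"xyz": [0,0,0],"spin": 0,"jaw": -0.4},
])

```text
time: 30.95
tcp_pos: [0.5529, -0.2918, 0.2733]
tool_rot: [[-0.218, 0.023, 0.976], [-0.976, -0.001, -0.218], [-0.004, -1.0, 0.023]]
contact_force: [0.4, -0.0, 0.6]
width: 0.026
```

```bash
python3 - <<'E'
from h import *
go(.6065,-.059,.072,-13.4)
im,d=read_camera('top'); p=camera_params('top'); cv2.imwrite('pics/tf.png',im[:,:,::-1]); crop(im,200,110,320,230,5,'pics/tfc.png')
im2,d2=read_camera('scene'); cv2.imwrite('pics/sf.png',im2[:,:,::-1])
for n,dd in (('top',d),('scene',d2)):
    P=cloud(camera_params(n),dd); b=P[...,:2]-C; xb=b@EX; yb=b@EY; z=P[...,2]
    m=(np.hypot(xb+.133,yb+.088)<.05)&(z>.062)&(z<.078); q=np.c_[xb[m],yb[m]].astype(np.float32); print(n,'button box-frame',m.sum(), cv2.minAreaRect(q) if len(q) else '')
    for x in (-90,0,80):
        k=(abs(xb-x/1e3)<.01)&(abs(yb)<.13)&(z>.03)&(z<.06); print(x,k.sum(),np.median(z[k]).round(4) if k.any() else '')
E
```

```text
t 30.95 tcp [ 0.5529 -0.2918  0.2733] jawang -12.62 w 0.026 F [ 0.4 -0.   0.6] q7 [ 0.9   0.28 -0.56  1.47  0.14  1.41  0.12]
units tool xyz [-7.94  6.74 -0.11] spin 0.16
top button box-frame 141 ((-0.1318492442369461, -0.0897204577922821), (0.014496387913823128, 0.05765791982412338), 89.63320922851562)
-90 795 0.0463
0 843 0.0462
80 817 0.0462
scene button box-frame 91 ((-0.1289069503545761, -0.08596882969141006), (0.01949082687497139, 0.05819954723119736), 88.30238342285156)
-90 363 0.0454
0 408 0.0455
80 438 0.0455
```

View pics/tf.png

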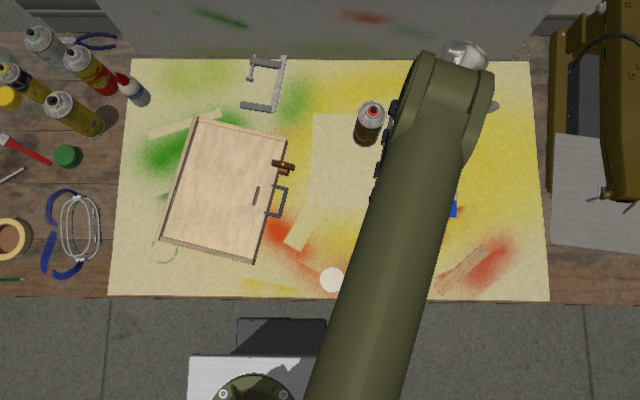

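View pics/sf.png

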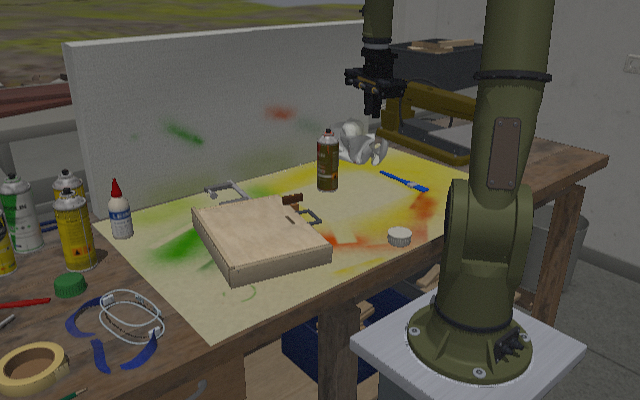

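Lid shut, with the button squarely across it (89.6°). The can at (371,112) and cap at (332,280) haven't moved, and the arm is touching nothing. Handing in.

```bash
python3 -c "
from cell import manip; print(manip.job_done())"
```

```text
the job is handed in; nothing more can be done
None
```

The job is done and handed in at about 31 s. The brush is lying flat inside the box and released, the lid is shut, and the turn-button is across its edge.

- **Brush:** I picked it up by its wide part near the ferrule and set it down along the box. The wrist view after release showed it flat on the floor of the box.
- **Lid:** I lowered it on its pull in short steps, slowing at the end, with under 5 N measured at the tool each time I checked. Its top is level front to back at 46.2 mm (top camera) and 45.5 mm (scene camera), against a nominal 46 mm.
- **Button:** I turned it 90° anticlockwise once the lid was shut. It measures 89.6° across the edge in the top view. The coarser scene view reads 88.3°.
- **Other things:** The spray can, cap and blue brush look unmoved in the last pictures, and the arm is clear of everything.

Two things did not go as planned. My first pinch on the pull was 12 mm too low, so I opened, raised and gripped again before moving the lid. The brush's bristles and ferrule also sit further forward in the images than the description says, so I placed the grip from the images.

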